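# Refill the sommelier's caddy before the tasting

## Task

Put the sommelier's kit back into the walnut caddy, each piece down in the insert made for it: the silver-crowned stopper, crown down, in the small deep round well; the brass drip collar over the brass post; the black foil cutter lying flat in the notched oblong pocket; and the wing corkscrew standing in the wide shallow round well. The wooden-crowned stopper and the matchbox do not belong to the kit: leave them standing where they are.

Things in the scene. Friction and masses are not known exactly. Their poses are not given: they have to be found in the camera images.
- stopper_silver: Bottle stopper with a silver-grey metal crown, 31 mm wide, 56 mm high, 60 g, standing on its ball-shaped crown with its cork up. Origin at the centre of its underside, z up. Collar of 30 mm diameter from 24 to 34 mm above the origin; above it the cork, about 20 mm in diameter, up to 56 mm: take it there from above. Belongs to the kit.
- stopper_wood: Bottle stopper of the same shape and size as the silver one, but with a brown wooden crown. Does not belong to the kit: stays. Origin at the centre of its underside, z up.
- collar: Drip collar, a brass ring lying flat: outside 44 mm, bore about 28 mm, 12 mm high, 45 g. Origin at the centre of its underside, z up. Grasp it across its outside from above. Belongs to the kit.
- cutter: Black foil cutter lying flat, 33 mm (its x) by 46 mm (its y) by 14 mm high, 30 g. Origin at the middle of its underside; along x its solid body runs from -12 to +16 mm. z up. Grasp it across x from above. Belongs to the kit.
- match_box: Small dark red matchbox lying flat, 36 mm (its x) by 54 mm (its y) by 16 mm high. Does not belong to the kit: stays. Origin at the centre of its underside, z up.
- corkscrew: Wing corkscrew, silver metal, upright on its round bell (44 mm wide), 125 mm high, 0.19 kg. Origin: centre of its underside, z up. Wooden bar handle along its y, 56 mm long, 14 mm thick, centre 119 mm above the origin: pinch it across x from above. Rigid wings hang at y = +-33 mm, tips 10 mm above the underside. Kit; in the caddy it towers over the low pieces.
- well_small: Square beech insert, 84 x 84 x 22 mm, fixed in any of four bays of the walnut caddy (188 mm square, rim 24 mm). Origin: centre of its underside, 6 mm above the table; x, y along its sides, z up. Round well 46 mm across, 16 mm deep, grey felt floor 6 mm above the origin: for the silver-crowned stopper.
- post_insert: Square beech insert, 84 x 84 x 22 mm, fixed in any of four bays of the walnut caddy (188 mm square, rim 24 mm). Origin: centre of its underside, 6 mm above the table; x, y along its sides, z up. Upright brass post at its centre, 10 mm thick, rising 31 mm above the flat top, tip tapered, foot 18 mm wide and 2 mm high. The drip collar lies round it on the top, 22 mm above the origin.
- pocket_insert: Square beech insert, 84 x 84 x 22 mm, fixed in any of four bays of the walnut caddy (188 mm square, rim 24 mm). Origin: centre of its underside, 6 mm above the table; x, y along its sides, z up. Oblong pocket, 46 mm along x, 64 mm along y, 8 mm deep, felt floor 14 mm above the origin; equally deep finger notches, 40 mm wide, run along x to both edges. For the foil cutter, length along y.
- well_large: Square beech insert, 84 x 84 x 22 mm, fixed in any of four bays of the walnut caddy (188 mm square, rim 24 mm). Origin: centre of its underside, 6 mm above the table; x, y along its sides, z up. Wide shallow round well, 60 mm across, 8 mm deep, grey felt floor 14 mm above the origin: for the bell of the corkscrew, turned as you like.

How it is judged:
By the outcome, as a careful person would: the job done as asked, in the order asked, and still so for the second after the job is handed in, with the robot touching nothing.
It also fails if it takes over 128 s, if anything falls off the work surface, if the arm or the gripper's body presses on something with over 40 N, if the wrist force passes 120 N, or if a joint passes its speed limit or range.

## Robot

A 7-joint arm with a two-finger parallel gripper is mounted at the origin on a cart in front of the work surface, level with it; the furniture and walls round the work are solid. World frame = base frame: x ahead of the robot, y to its left, z up, the work surface at z = 0. Lengths are in mm, angles in rad, forces in N, time in s.
With the tool pointing down it reaches from about 425 to 800 mm from the base axis. Payload 8.3 kg.
Tool frame: the origin (TCP) lies midway between the tips of the shut fingers; the grasp point (between the pads) lies 19 mm behind it; z points along the fingers, y is the direction in which the jaws open and shut (so a half turn about z gives the same grasp; the last joint's range is limited). The gripper opens to 85 mm and grips with 20 to 120 N. Pads are 22 mm wide; open, the fingers measure 114 mm over their backs; the gripper's body (76 mm by 85 mm) begins 54 mm behind the grasp point. The pads swing forward as they close: fully open they stand 13 mm farther back than shut.
Start: joints at [1.172, 0.383, 0.016, 1.37, -0.006, 1.388, -0.046], TCP at [205.989, -590.061, 231.279] pointing down, gripper open.
Joint ranges: [-2.95, 2.95], [-0.25, 2.06], [-1.52, 1.56], [0.18, 2.33], [-1.44, 4.58], [0.02, 2.06], [-3.01, 3.01]. Speed limits (rad/s): [2.39, 2.39, 3.01, 3.01, 3.14, 3.14, 3.14].

## Interface

Orientations are given as a unit quaternion [x, y, z, w].
In Python, from station import * gives the robot as it stands.
- The arm moves only by the shell command python3 -m creep 'ROWS'. ROWS is JSON, a list of rows, each a list of 3 entries, a list of its own where there are three numbers: the gripper command: -1 is fully open, 1 is shut, values between are in proportion, then the shift along the tool's x, y, z in m, then the turn, a rotation vector about the tool's x, y, z in rad. A call has 1 to 20 rows; each row shifts and turns the commanded pose from where the row before left it, along the tool's axes as they then stand; what a row does not reach is not made up. A row lasts 1/8 s, in which the tool goes at most 62.5 mm and 10.7 degrees, less where a joint would pass 70% of its speed; a pose out of reach is approached as far as the arm can. A call is refused whole if a number of a shift passes 0.0625 or a number of a turn 0.188, either way. A call with a gripper value outside its range is refused whole. The fingers move at their own pace and stop on an object; the grip force is fixed at half the most. Time passes only in rows, so rows that do not move let the fingers close. It gives the time, the measured TCP pose, the force and the opening at its end, in the units of the state.
- sense(): the state, without advancing time (a new reading comes with each control period).
- camera(name): name is "scene" or "top" or "wrist"; returns (picture, depth): 420x560x3 uint8, blue, green, red; 420x560 float32, mm along the optical axis (not along the pixel's ray), 0 where there is no reading.
- calibration(name): a dict with "intrinsics" (3x3 intrinsics, pixels), "extrinsics" (4x4, takes a point from world to camera coordinates). Camera axes: x right, y down, z forward; pixel columns grow to the right and rows downward; lengths in mm; the calibration is good to about 2 mm. A picture is of the moment at which its call begins: read the wrist's pose just before it. calibration takes no time and is no camera call; for the wrist camera it gives the pose at the moment of the call.
- hand_in(): hands the job in, once; it reports no verdict.
Trained networks look in the newest picture that a camera, given by its name, has taken for a name from the list of things; names that differ only in an ending like _2 or _b are one class to them, and where a whole thing is asked for, a point or a joint stands for the part that bears it (a point fixed in the world has none). Each returns a list of dicts, best first, with "score" (0 to 1); they miss things now and then, are a little off and sometimes report something else, mostly with a low value. They report only what shows in the picture. A call takes as long as a camera call.
- masks_of(camera, thing): "mask" (420x560 bool, what is visible of it) and "rect" ([centre column, centre row, width, height] in pixels, round what is visible of it).
- tip_of(camera, thing): "centre" ([column, row] in pixels: a listed point, or the origin of a listed thing).
The state is a dict: "time": time; "joint_positions": joint angles; "qvel": joint speeds; "joint_torque": joint torques, N m; "eef_pos": TCP position; "tool_rot": TCP orientation; "force": force on the tool from outside, world axes, zero at the start; "torque": the same for the moment, N m; "grip_width": finger opening in mm.
Only numpy, scipy, OpenCV 4.12 (cv2) and the standard library are available. Lean on these libraries where they do the work, as an engineer would, in place of code of your own. Each camera call takes 0.05 s, during which the arm holds its last target. There are 200 camera calls.

## Working session

There is one attempt and no reset: what is moved stays moved. The work goes in short steps, Python scripts to look and compute and a shell command to move; the robot and the scene stay as the last step left them, time stands still between calls to the robot, and variables do not carry over. Pictures are saved under pics/ and viewed, about 12 in all and at most 16, crops included, and the job is handed in when it is done.

```bash
ls; mkdir -p pics
cat > h.py <<'E'
from station import *
import numpy as np, cv2
from scipy.spatial.transform import Rotation as R
def cloud(name):
    cal=calibration(name); im,d=camera(name)
    K=np.array(cal["intrinsics"]);E=np.array(cal["extrinsics"])
    v,u=np.mgrid[:420,:560]
    p=np.stack([(u-K[0,2])/K[0,0]*d,(v-K[1,2])/K[1,1]*d,d],-1)
    w=(p-E[:3,3])@E[:3,:3]
    w[d<=0]=np.nan
    return im,d,w
E
python3 - <<'E'
from h import *
print(sense())
for n in("scene","top"):
    im,d,w=cloud(n);cv2.imwrite(f"pics/{n}0.png",im);np.save(f"{n}.npy",w)
    for t in "stopper_silver stopper_wood collar cutter match_box corkscrew well_small post_insert pocket_insert well_large".split():
        try:
            for m in masks_of(n,t)[:2]:
                q=w[m["mask"]];q=q[~np.isnan(q[:,0])]
                print(n,t,round(m["score"],2),np.round(m["rect"]),np.round(np.median(q,0)) if len(q) else None, np.round(q[:,2].max()) if len(q) else None)
        except Exception as e: print(t,e)
E
```

```text
pics
{'time': 0.0, 'joint_positions': array([ 1.1721197 ,  0.38423983,  0.01639926,  1.37116142, -0.00630132,
        1.38815952, -0.0465121 ]), 'qvel': array([-6.69531144e-04,  3.19183271e-05, -1.39833358e-03,  8.46135655e-04,
        2.12012396e-06, -5.61047085e-04, -1.32357123e-04]), 'joint_torque': array([ 1.56491114e-03, -6.27595997e+01,  8.45358577e-01, -3.71816790e+01,
        1.67755253e-02,  1.42307926e-02,  2.53866500e-05]), 'eef_pos': array([ 205.79801361, -589.62595799,  230.27471273]), 'tool_rot': array([ 9.85937044e-01,  1.67114405e-01, -1.80972561e-04, -9.41988798e-04]), 'force': array([-0.13055937,  1.06932939,  0.7476018 ]), 'torque': array([-0.01596306, -0.02928378,  0.01996521]), 'grip_width': 85.4638152437253}
scene stopper_silver 0.59 [334. 235.  11.  27.] [445. -58.  33.] 59.0
scene stopper_silver 0.26 [237. 314.  60.  53.] [518. 239.  26.] 32.0
scene stopper_wood 0.62 [237. 315.  57.  51.] [518. 239.  27.] 32.0
scene stopper_wood 0.57 [258. 213.  12.  25.] [629. -28.  31.] 59.0
scene collar 0.5 [293. 187.  21.  13.] [ 627. -200.    9.] 16.0
scene cutter 0.75 [3
[... 395 characters left out ...]
arge 0.83 [237. 314.  62.  55.] [518. 239.  26.] 32.0
top collar 0.54 [361. 188.  17.  17.] [ 632. -192.   10.] 16.0
top collar 0.43 [407. 259.  27.  22.] [ 449. -310.   15.] 21.0
top cutter 0.69 [355. 259.  23.  19.] [ 456. -186.   12.] 18.0
top match_box 0.86 [407. 258.  25.  21.] [ 449. -309.   15.] 21.0
top corkscrew 0.75 [415. 197.  28.  25.] [ 595. -313.   70.] 128.0
top well_small 0.64 [219. 236.  41.  34.] [507. 152.  26.] 33.0
top post_insert 0.86 [227. 201.  42.  42.] [591. 135.  27.] 60.0
top pocket_insert 0.6 [194. 194.  39.  36.] [607. 223.  21.] 32.0
top well_large 0.75 [183. 228.  38.  37.] [522. 236.  24.] 33.0
top well_large 0.4 [406. 261.  24.  28.] [ 446. -309.   15.] 20.0
```

Run:
```python
from h import *
for n in("scene","top"):
    im=cv2.imread(f"pics/{n}0.png");cv2.imwrite(f"pics/{n}0b.png",cv2.resize(im[120:360,130:470],None,fx=2.3,fy=2.3,interpolation=cv2.INTER_CUBIC))
```

```text
(no output)
```

View pics/top0b.png

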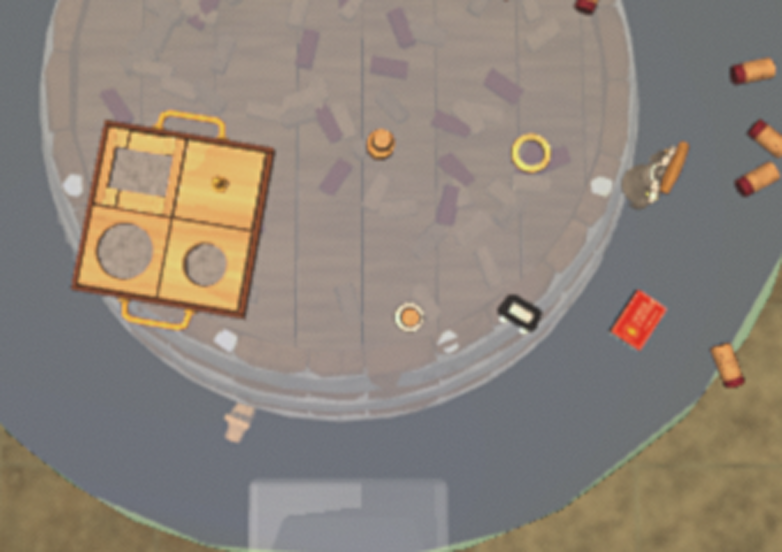

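View pics/scene0b.png

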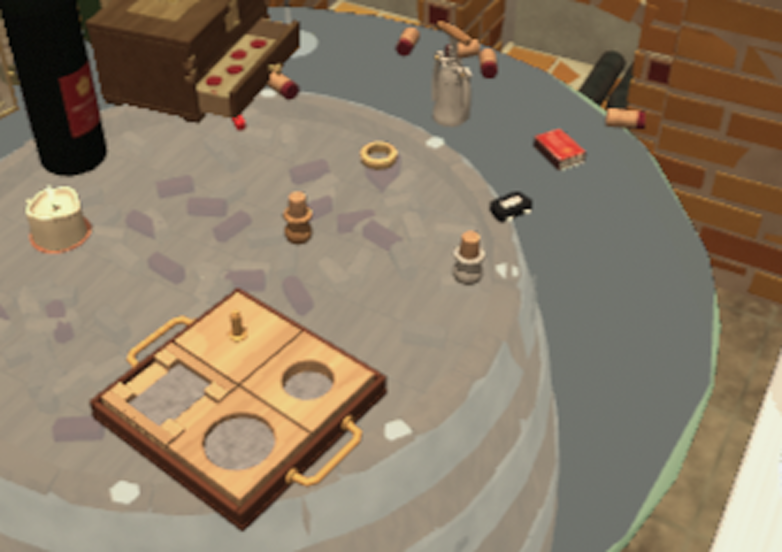

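The top view shows the caddy on the left (post at top right, pocket top left, large well bottom left, small well bottom right). In the crop, the silver stopper is at (410,317), the cutter at (520,313), the collar at (531,153) and the corkscrew at (655,180). The wooden stopper is at (380,143) and the matchbox at (638,320). The scene view confirms this, with a bottle and candle standing at the far left.

Run:
```python
from h import *
im=cv2.imread("pics/top0.png");w=np.load("top.npy");z=w[...,2]
P=lambda m:w[m][:,:2].astype(np.float32)
def box(x,y,r): return (abs(w[...,0]-x)<r)&(abs(w[...,1]-y)<r)
m=box(555,190,115)&(z>22)&(z<36)
r=((m.astype(np.uint8)*255))
r=cv2.morphologyEx(cv2.morphologyEx(r,cv2.MORPH_CLOSE,np.ones((25,25))),cv2.MORPH_OPEN,np.ones((9,9)))
r=(r>0)&~np.isnan(z)
print("caddy",cv2.minAreaRect(P(r)), "table z", np.nanmedian(z[box(560,-100,30)]))
for n,x,y,lo,hi,rr in(("silver",447,-58,48,65,25),("wood",631,-28,48,65,25),("collar",630,-196,8,20,35),("cutter",454,-184,9,22,35),("match",446,-308,10,25,45),("cork handle",593,-313,112,135,50),("post",589,138,45,70,20)):
    q=w[box(x,y,rr)&(z>lo)&(z<hi)]; 
    print(n,len(q),np.round(np.median(q,0)), [np.round(a,1) for a in cv2.minAreaRect(q[:,:2].astype(np.float32))])
s=sense();print(R.from_quat(s["tool_rot"]).as_matrix().round(3))
```

```text
caddy ((559.23388671875, 186.30618286132812), (187.9373016357422, 194.69943237304688), 80.71822357177734) table z -1.0141629674870911
silver 48 [450. -66.  55.] [array([451.1, -65.5]), array([15.1, 16.8]), np.float64(43.2)]
wood 50 [635. -38.  55.] [array([636.8, -37. ]), array([17.7, 17. ]), np.float64(1.5)]
collar 107 [ 631. -200.   11.] [array([ 630.9, -200. ]), array([41.2, 40.2]), np.float64(0.4)]
cutter 185 [ 456. -187.   13.] [array([ 457.6, -186.5]), array([43.3, 28.1]), np.float64(60.0)]
match 334 [ 449. -311.   15.] [array([ 449.7, -311.3]), array([36.5, 54.6]), np.float64(54.0)]
cork handle 139 [ 595. -321.  122.] [array([ 596. , -321.6]), array([13.3, 53.4]), np.float64(65.3)]
post 14 [592. 135.  55.] [array([592.6, 136.5]), array([7.7, 7.3]), np.float64(8.2)]
[[ 0.944  0.33   0.   ]
 [ 0.33  -0.944  0.   ]
 [ 0.    -0.    -1.   ]]
```

```bash
python3 -m creep '[[-1,[0.0336,-0.0347,0],[0,0,0]],[-1,[0.0336,-0.0347,0],[0,0,0]],[-1,[0.0336,-0.0347,0],[0,0,0]],[-1,[0.0336,-0.0347,0],[0,0,0]],[-1,[0.0336,-0.0347,0],[0,0,0]],[-1,[0.0336,-0.0347,0],[0,0,0]],[-1,[0.0336,-0.0347,0],[0,0,0]],[-1,[0.0336,-0.0347,0],[0,0,0]],[-1,[0.0336,-0.0347,0],[0,0,0]],[-1,[0.0336,-0.0347,0],[0,0,0]],[-0.2,[0.0336,-0.0347,0],[0,0,0]],[-0.2,[0.0336,-0.0347,0],[0,0,0]],[-0.2,[0,0,0.02],[0,0,0]],[-0.2,[0,0,0],[0,0,0]],[-0.2,[0,0,0],[0,0,0]]]'
python3 - <<'E'
from h import *
im,d,w=cloud("wrist");cv2.imwrite("pics/w1.png",im)
print(calibration("wrist"))
z=w[...,2]
m=(abs(w[...,0]-450)<30)&(abs(w[...,1]+64)<30)&(z>45)&(z<70)
print(m.sum(),np.median(w[m],0),cv2.minAreaRect(w[m][:,:2].astype(np.float32)))
print(sense()["eef_pos"],sense()["joint_positions"])
E
```

```text
time: 2.98
eef_pos: [449.4, -64.7, 211.9]
tool_rot: [0.986, 0.167, 0.0, 0.0]
force: [-0.1, 0.1, -0.2]
grip_width: 51.3
{'intrinsics': array([[316.28537796,   0.        , 275.33334997],
       [  0.        , 316.28537796, 209.82066374],
       [  0.        ,   0.        ,   1.        ]]), 'extrinsics': array([[ 3.26772898e-01, -9.45102670e-01,  6.45220024e-04,
        -2.07557405e+02],
       [-9.03793923e-01, -3.12290463e-01,  2.92628111e-01,
         3.53241135e+02],
       [-2.76362113e-01, -9.62060818e-02, -9.56226110e-01,
         4.79169825e+02],
       [ 0.00000000e+00,  0.00000000e+00,  0.00000000e+00,
         1.00000000e+00]])}
313 [451.28113647 -64.4677046   56.16025391] ((450.3345031738281, -64.91734313964844), (18.062986373901367, 17.799806594848633), 56.5753288269043)
[449.57239908 -64.81539242 212.05914328] [ 0.55532203  0.04960999 -0.49488595  1.82451843  0.02487823  1.27261852
 -1.18276528]
```

View pics/w1.png

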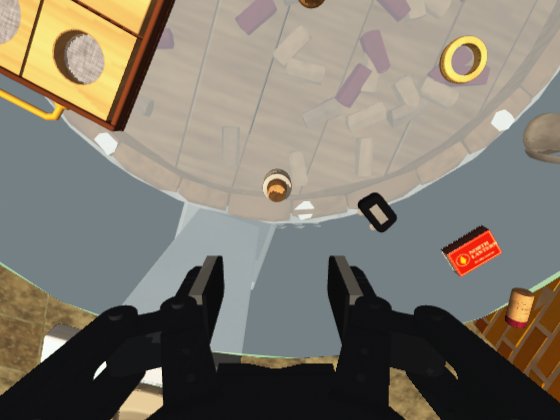

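The stopper's cork shows at (277,190), which is (450.5,-64.7) and already under the TCP. I'll go down and grasp it by the cork.

```bash
python3 -m creep '[[-0.2,[0.001,0,0.06],[0,0,0]],[-0.2,[0,0,0.06],[0,0,0]],[-0.2,[0,0,0.04],[0,0,0]],[-0.2,[0,0,0.018],[0,0,0]],[-0.2,[0,0,0],[0,0,0]],[1,[0,0,0],[0,0,0]],[1,[0,0,0],[0,0,0]],[1,[0,0,0],[0,0,0]],[1,[0,0,0],[0,0,0]],[1,[0,0,0],[0,0,0]]]'
python3 - <<'E'
from h import *
im,d,w=cloud("wrist");cv2.imwrite("pics/w2.png",im)
E
```

```text
time: 4.28
eef_pos: [451.8, -64.3, 35.0]
tool_rot: [0.986, 0.167, 0.002, 0.001]
force: [-0.3, -1.3, 6.4]
grip_width: 16.9
```

View pics/w2.png

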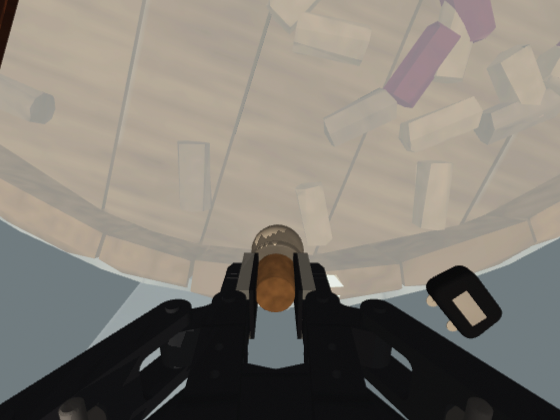

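The cork is held between the pads, with the opening at 16.9 mm. Next I'll lift, carry it over the small well and look at the caddy.

```bash
python3 -m creep '[[1,[0,0,-0.04],[0,0,0]],[1,[0,0,-0.06],[0,0,0]],[1,[0,0,-0.03],[0,0,0]],[1,[0.0249,-0.0366,0],[0,0,0]],[1,[0.0249,-0.0366,0],[0,0,0]],[1,[0.0249,-0.0366,0],[0,0,0]],[1,[0.0249,-0.0366,0],[0,0,0]],[1,[0.0249,-0.0366,0],[0,0,0]],[1,[0,0,0],[0,0,0]],[1,[0,0,0],[0,0,0]]]'
python3 - <<'E'
from h import *
print(sense()["eef_pos"],sense()["joint_positions"])
im,d,w=cloud("wrist");cv2.imwrite("pics/w3.png",im);np.save("w3.npy",w)
for t in "well_small post_insert pocket_insert well_large".split():
    print(t,[(round(a["score"],2),np.round(a["centre"])) for a in tip_of("wrist",t)[:2]])
E
```

```text
time: 5.58
eef_pos: [507.6, 149.6, 163.5]
tool_rot: [0.986, 0.167, 0.0, 0.0]
force: [-0.1, -0.6, -0.3]
grip_width: 16.9
[507.56556792 149.6307005  163.54817438] [ 0.20981314  0.28875534 -0.66270983  1.7085514   0.18893133  1.20901053
 -1.73493137]
well_small [(0.64, array([278., 193.]))]
post_insert [(0.96, array([322., 111.]))]
pocket_insert []
well_large [(0.61, array([193., 152.]))]
```

View pics/w3.png

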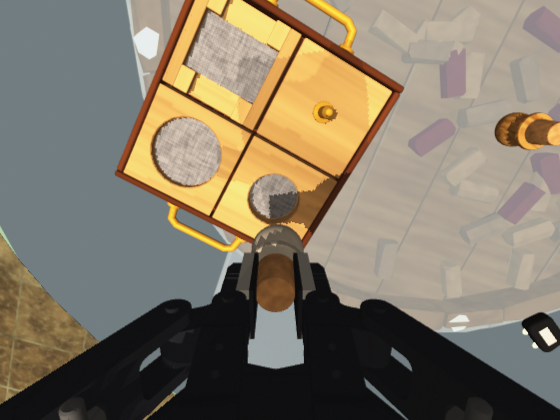

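The stopper is over the caddy. The small well is at (274,198), the post at (322,111), the pocket at (235,55) and the large well at (187,152). I'll work out the centres from the depth.

Run:
```python
from h import *
w=np.load("w3.npy");z=w[...,2]
def box(x,y,r): return (abs(w[...,0]-x)<r)&(abs(w[...,1]-y)<r)
print("top z",np.nanmedian(z[box(600,165,12)]))
for n,x,y,lo,hi,r in(("small",509,150,5,22,32),("large",523,236,12,24.5,38),("pocket",609,222,12,24.5,40),("post",594,137,45,70,20)):
    q=w[box(x,y,r)&(z>lo)&(z<hi)]
    if len(q):
        h=cv2.minEnclosingCircle(q[:,:2].astype(np.float32))
        print(n,len(q),np.median(q,0).round(1),h,cv2.minAreaRect(q[:,:2].astype(np.float32)))
m=box(555,190,115)&(z>18)&(z<36)
r=cv2.morphologyEx(cv2.morphologyEx(m.astype(np.uint8)*255,cv2.MORPH_CLOSE,np.ones((45,45))),cv2.MORPH_OPEN,np.ones((19,19)))
r=(r>0)&~np.isnan(z)&(z<36);print(cv2.minAreaRect(w[r][:,:2].astype(np.float32)))
```

```text
top z 28.15982666711966
small 1874 [503.7 151.3  12.8] ((505.4140625, 151.83367919921875), 23.547832489013672) ((504.5722351074219, 151.439453125), (45.100399017333984, 45.678829193115234), 52.16132354736328)
large 3757 [520.7 238.8  20.8] ((522.5492553710938, 225.46632385253906), 43.23699951171875) ((525.3566284179688, 232.44488525390625), (71.45771026611328, 72.04571533203125), 85.92831420898438)
pocket 7211 [610.  223.4  20.6] ((608.775634765625, 216.00230407714844), 52.29008483886719) ((609.00830078125, 220.36245727539062), (76.6535415649414, 79.98370361328125), 89.95771789550781)
post 150 [591.2 138.5  56.7] ((591.5003051757812, 137.64413452148438), 4.878954887390137) ((591.6378173828125, 137.7694091796875), (9.128874778747559, 9.420076370239258), 61.96522903442383)
((561.775146484375, 186.72686767578125), (202.55250549316406, 250.03607177734375), 86.3353500366211)
```

```bash
python3 -m creep '[[1,[-0.0005,-0.002,0.04],[0,0,0]],[1,[0,0,0.04],[0,0,0]],[1,[0,0,0.025],[0,0,0]],[1,[0,0,0.006],[0,0,0]],[1,[0,0,0.004],[0,0,0]],[1,[0,0,0],[0,0,0]]]'
python3 -m creep '[[0.4,[0,0,0],[0,0,0]],[0.2,[0,0,0],[0,0,0]],[-0.1,[0,0,0],[0,0,0]],[-0.1,[0,0,0],[0,0,0]],[-0.1,[0,0,-0.03],[0,0,0]],[-0.1,[0,0,-0.05],[0,0,0]],[-0.1,[0,0,-0.05],[0,0,0]]]'
python3 - <<'E'
from h import *
im,d,w=cloud("wrist");z=w[...,2];cv2.imwrite("pics/w4.png",im)
m=(abs(w[...,0]-506)<30)&(abs(w[...,1]-151)<30)&(z>48)&(z<90)
print(m.sum(),np.median(w[m],0),w[m][:,2].max(),cv2.minAreaRect(w[m][:,:2].astype(np.float32)))
E
```

```text
time: 6.58
eef_pos: [507.2, 151.9, 49.2]
tool_rot: [0.986, 0.167, 0.001, -0.0]
force: [0.5, 0.4, -0.3]
grip_width: 17.0
time: 7.45
eef_pos: [506.1, 151.8, 179.6]
tool_rot: [0.986, 0.167, -0.0, -0.0]
force: [0.4, -0.5, 0.3]
grip_width: 47.3
505 [507.73005226 152.30781003  67.88140805] 70.64553545565823 ((506.8047180175781, 151.01638793945312), (20.219188690185547, 21.59932518005371), 30.847246170043945)
```

The cork top is at z 67.9 (68 expected) and the stopper is seated upright. The collar is next.

```bash
python3 -m creep '[[-0.1,[0,0.0534,0],[0,0,0]],[-0.1,[0,0.0534,0],[0,0,0]],[-0.1,[0,0.0534,0],[0,0,0]],[-0.1,[0,0.0534,0],[0,0,0]],[-0.65,[0,0.0534,0],[0,0,0]],[-0.65,[0,0.0534,0],[0,0,0]],[-0.65,[0.001,0.0534,0],[0,0,0]],[-0.65,[0,0,0],[0,0,0]],[-0.65,[0,0,0],[0,0,0]]]'
cat > obj.py <<'E'
from h import *
import sys
x,y,r,lo,hi=map(float,sys.argv[1:6])
im,d,w=cloud("wrist");z=w[...,2]
s=sense();T=R.from_quat(s["tool_rot"])
m=(abs(w[...,0]-x)<r)&(abs(w[...,1]-y)<r)&(z>lo)&(z<hi)
q=w[m];c=cv2.minAreaRect(q[:,:2].astype(np.float32))
print(len(q),"med",np.median(q,0).round(1),"rect",c,"eef",s["eef_pos"].round(1),s["joint_positions"].round(2))
print("tool delta to rect centre mm",T.inv().apply([*(np.array(c[0])-s["eef_pos"][:2]),0]).round(1),"toolx yaw deg",np.degrees(np.arctan2(*T.apply([1,0,0])[1::-1])).round(1))
if len(sys.argv)>6: cv2.imwrite(sys.argv[6],im)
E
python3 obj.py 631 -200 35 6 20
```

```text
time: 8.62
eef_pos: [630.5, -200.3, 177.7]
tool_rot: [0.986, 0.167, -0.0, -0.001]
force: [0.2, 0.4, -0.2]
grip_width: 70.6
823 med [ 631.7 -200.1   11.8] rect ((630.2135009765625, -200.6472930908203), (42.43794631958008, 42.238040924072266), 65.22164154052734) eef [ 630.7 -199.3  178.1] [ 0.57  0.54 -0.48  1.32  0.24  1.35 -1.13]
tool delta to rect centre mm [-0.9  1.1 -0. ] toolx yaw deg 19.3
```

```bash
python3 -m creep '[[-0.65,[-0.0005,0.001,0.06],[0,0,0]],[-0.65,[0,0,0.06],[0,0,0]],[-0.65,[0,0,0.04],[0,0,0]],[-0.65,[0,0,0.017],[0,0,0]],[-0.65,[0,0,0],[0,0,0]],[1,[0,0,0],[0,0,0]],[1,[0,0,0],[0,0,0]],[1,[0,0,0],[0,0,0]],[1,[0,0,0],[0,0,0]]]'
```

```text
time: 9.8
eef_pos: [632.3, -202.2, 4.4]
tool_rot: [0.986, 0.167, 0.002, 0.001]
force: [-1.0, 1.7, 6.4]
grip_width: 38.7
```

```bash
python3 -m creep '[[1,[0,0,0],[0,0,0]],[1,[0,0,0],[0,0,0]]]'; python3 -c "
from h import *
cv2.imwrite('pics/w5.png',camera('wrist')[0])"
```

```text
time: 10.05
eef_pos: [632.3, -202.1, 4.4]
tool_rot: [0.986, 0.167, 0.002, 0.001]
force: [-0.7, 1.0, 7.3]
grip_width: 39.0
```

View pics/w5.png

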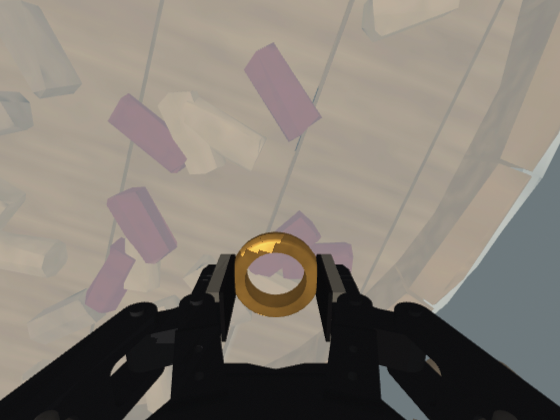

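The ring sits at (276,275) between the pad tips. Next is the lift and the carry to the post.

```bash
python3 -m creep '[[1,[0,0,-0.03],[0,0,0]],[1,[0,0,-0.06],[0,0,0]],[1,[0,0,-0.06],[0,0,0]],[1,[0.0106,-0.0475,0],[0,0,0]],[1,[0.0106,-0.0475,0],[0,0,0]],[1,[0.0106,-0.0475,0],[0,0,0]],[1,[0.0106,-0.0475,0],[0,0,0]],[1,[0.0106,-0.0475,0],[0,0,0]],[1,[0.0106,-0.0475,0],[0,0,0]],[1,[0.0106,-0.0475,0],[0,0,0]],[1,[0,0,0],[0,0,0]],[1,[0,0,0],[0,0,0]]]'
python3 obj.py 591.5 137.7 20 45 64 pics/w6.png
python3 - <<'E'
from h import *
im,d,w=cloud("wrist");E=np.array(calibration("wrist")["extrinsics"]);hsv=cv2.cvtColor(im,cv2.COLOR_BGR2HSV)
m=(w[...,2]>130)&(w[...,2]<190)&(hsv[...,1]>110)&(np.hypot(w[...,0]-591,w[...,1]-138)<50)
q=w[m];print(len(q),np.median(q,0).round(1),q[:,2].min(),q[:,2].max(),cv2.minAreaRect(q[:,:2].astype(np.float32)))
E
```

```text
time: 11.6
eef_pos: [591.4, 136.3, 152.4]
tool_rot: [0.986, 0.167, 0.001, 0.0]
force: [-0.3, -0.6, -0.4]
grip_width: 39.2
146 med [593.5 138.1  56.2] rect ((592.373779296875, 137.80007934570312), (8.748520851135254, 9.233945846557617), 42.348453521728516) eef [591.5 135.2 152.1] [ 0.16  0.46 -0.59  1.52  0.26  1.25 -1.7 ]
tool delta to rect centre mm [ 1.6 -2.1 -0. ] toolx yaw deg 19.2
4084 [590.3 136.3 159.3] 147.3380378067405 184.0646060760138 ((590.8911743164062, 137.68368530273438), (48.45000457763672, 43.42464065551758), 56.0283203125)
```

View pics/w6.png

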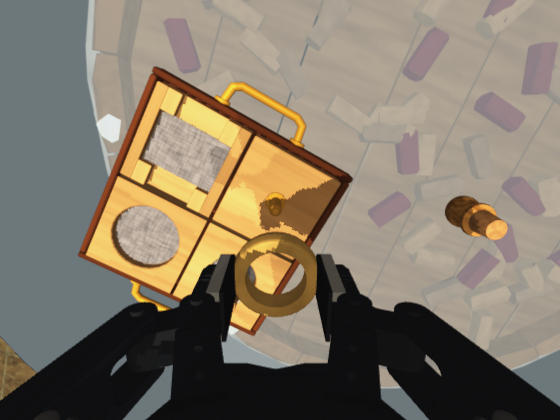

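The ring, at (276,275), is lined up over the post at (275,203). I'll lower it over the post.

```bash
python3 -m creep '[[1,[0.0012,-0.002,0.04],[0,0,0]],[1,[0,0,0.03],[0,0,0]],[1,[0,0,0.02],[0,0,0]],[1,[0,0,0.018],[0,0,0]],[1,[0,0,0.01],[0,0,0]],[1,[0,0,0],[0,0,0]]]'
```

```text
time: 12.45
eef_pos: [591.8, 138.8, 33.4]
tool_rot: [0.986, 0.167, 0.0, -0.0]
force: [-0.2, 0.3, -0.9]
grip_width: 39.1
```

```bash
python3 -m creep '[[0,[0,0,0],[0,0,0]],[-0.2,[0,0,0],[0,0,0]],[-0.4,[0,0,0],[0,0,0]],[-0.4,[0,0,0],[0,0,0]],[-0.4,[0,0,-0.04],[0,0,0]],[-0.4,[0,0,-0.06],[0,0,0]],[-0.4,[0,0,-0.05],[0,0,0]],[-0.4,[0,0,0],[0,0,0]]]'
python3 obj.py 591.5 137.7 32 34 46 pics/w7.png
```

```text
time: 13.45
eef_pos: [593.8, 140.0, 188.6]
tool_rot: [0.986, 0.167, 0.004, -0.0]
force: [0.0, -0.6, 0.4]
grip_width: 59.8
936 med [593.  139.4  39.8] rect ((590.1444702148438, 139.0791015625), (42.514808654785156, 42.80732727050781), 45.954227447509766) eef [592.5 139.3 185.6] [ 0.16  0.43 -0.6   1.47  0.25  1.31 -1.7 ]
tool delta to rect centre mm [-2.3 -0.6 -0. ] toolx yaw deg 19.2
```

View pics/w7.png

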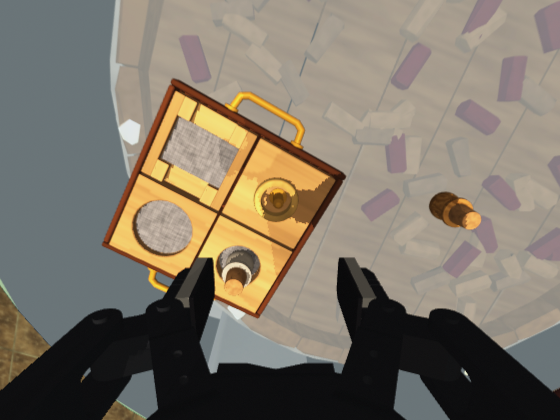

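The collar's top is at z 39.8 (40 expected), flat round the post at (278,198). Next I need the pocket's orientation, from the earlier depth.

```bash
python3 - <<'E'
from h import *
im,d,w=cloud("wrist");a=np.radians(-9.2);u=np.array([np.cos(a),np.sin(a)]);v=np.array([-u[1],u[0]])
p=w[...,:2]-[605.3,223.6];U=p@u;V=p@v;z=w[...,2]
for i in range(48,-49,-6):
    print("%4d "%i+" ".join("%3.0f"%np.nanmedian(z[(abs(U-i)<3)&(abs(V-j)<3)]) if ((abs(U-i)<3)&(abs(V-j)<3)).any() else " . " for j in range(48,-49,-6)))
E
python3 -m creep '[[-0.4,[0,0.0425,0],[0,0,0]],[-0.4,[0,0.0425,0],[0,0,0.17]],[-0.4,[0,0.0425,0],[0,0,0]],[-0.4,[0,0,0],[0,0,0]]]'; python3 -c "
from h import *
s=sense();T=R.from_quat(s['tool_rot']);print(T.as_matrix().round(3),s['joint_positions'].round(2))"
```

```text
48  24  24  24  24  24  24  24  24  24  24  24  24  24  24  24  24  24
  42  24  20  27  27  27  20  20  19  20  20  19  20  27  27  27  12  27
  36  24  24  28  28  28  21  20  20  20  20  20  21  28  28  28  27  28
  30  24  28  28  28  28  21  20  20  20  20  20  20  28  28  28  28  28
  24  24  25  28  27  27  21  20  21  20  20  20  20  28  27  28  27  28
  18  24  26  28  21  21  20  21  21  21  21  21  21  21  21  28  26  28
  12  24  27  28  21  21  21  21  21  21  21  21  21  21  21  28  27  28
   6  24  27  28  21  21  21  21  20  21  21  21  21  21  21  28  27  28
   0  24  27  28  21  21  21  21  21  21  21  21  21  21  21  28  27 259
  -6  24  27  28  21  21  20  21  21  21  21  21  21  21  21  28 238 237
 -12  24  27  28  21  21  21  21  21  21  21  21  21  21 251 249 235 210
 -18  24  27  28  21  21  20  21  21  21  21  21  21 263 265 262 244 243
 -24  24  27  28  28  28  21  20  20  20  20  20  21  28  28 264 246 244
 -30  24  27  28  28  28  21  20  20  20  20  20  20  28  28 247 251 245
 -36  24  27  28  28  28  21  20  20  20  20  20  20  28  28 249 253 248
 -42  24  23  27  27  26  21  21  21  20  20  20  21  27  27  27  20  27
 -48  24  28  28  28  28  28  28  28  28  28  28  28  28  28  28  25  28
time: 14.05
eef_pos: [626.1, 10.7, 180.7]
tool_rot: [0.997, 0.079, -0.002, 0.001]
force: [0.3, 0.6, -0.4]
grip_width: 59.6
[[ 0.987  0.158 -0.004]
 [ 0.158 -0.987 -0.003]
 [-0.004  0.002 -1.   ]] [ 0.3   0.47 -0.52  1.42  0.23  1.32 -1.64]
```

The pocket's notches run along the caddy's -9.2° axis, so the cutter's length has to lie at 80.8°. On to the cutter.

```bash
python3 -m creep '[[-0.2,[-0.0396,0.0335,0],[0,0,0]],[-0.2,[-0.0396,0.0335,0],[0,0,0]],[-0.2,[-0.0396,0.0335,0],[0,0,0]],[-0.2,[-0.0396,0.0335,0],[0,0,0]],[-0.2,[-0.0396,0.0335,0],[0,0,0]],[-0.2,[0,0,0],[0,0,-0.177]],[-0.2,[0,0,0],[0,0,-0.177]],[-0.2,[0,0,0],[0,0,-0.177]],[-0.2,[0,0,0],[0,0,-0.177]],[-0.2,[0,0,0],[0,0,-0.177]],[-0.2,[0,0,0],[0,0,0]],[-0.2,[0,0,0],[0,0,0]]]'
python3 obj.py 457 -186.5 36 7 22 pics/w8.png
```

```text
time: 15.55
eef_pos: [458.5, -180.8, 182.6]
tool_rot: [0.866, 0.5, -0.0, -0.001]
force: [0.3, -0.6, -0.3]
grip_width: 51.5
1139 med [ 456.  -184.4   14. ] rect ((454.2130432128906, -184.441162109375), (45.13060760498047, 31.676795959472656), 60.689453125) eef [ 458.6 -180.9  182.8] [ 0.79  0.17 -0.53  1.78  0.09  1.22 -0.29]
tool delta to rect centre mm [-5.3 -2.   0. ] toolx yaw deg 60.0
```

View pics/w8.png

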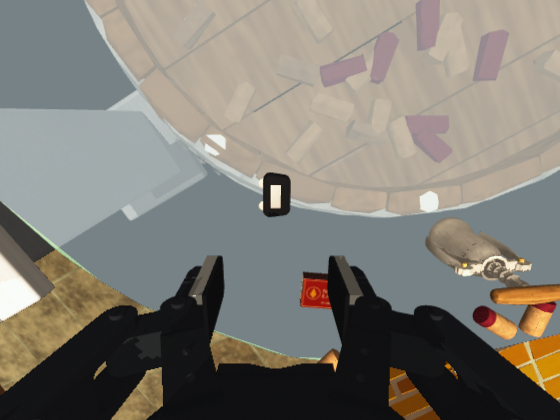

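The black cutter is at (276,194). Its two small wheels are on the left, and the TCP column is lined up with the body.

```bash
python3 -m creep '[[-0.2,[-0.005,-0.0003,0.06],[0,0,0]],[-0.2,[0,0,0.06],[0,0,0]],[-0.2,[0,0,0.04],[0,0,0]],[-0.2,[0,0,0.018],[0,0,0]],[-0.2,[0,0,0],[0,0,0]],[1,[0,0,0],[0,0,0]],[1,[0,0,0],[0,0,0]],[1,[0,0,0],[0,0,0]],[1,[0,0,0],[0,0,0]],[1,[0,0,0],[0,0,0]]]'
python3 -c "
from h import *
cv2.imwrite('pics/w9.png',camera('wrist')[0][150:400,150:400])"
```

```text
time: 16.85
eef_pos: [457.7, -186.0, 7.4]
tool_rot: [0.865, 0.501, 0.001, 0.002]
force: [-1.3, 0.5, 5.6]
grip_width: 25.7
```

View pics/w9.png

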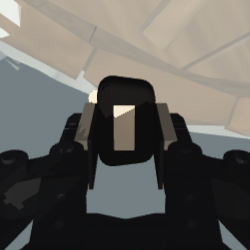

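The grip is good at 25.7 mm, with the cutter square between the pads. I'll carry it to the pocket and turn by 20.8°.

```bash
python3 -m creep '[[1,[0,0,-0.03],[0,0,0]],[1,[0,0,-0.06],[0,0,0]],[1,[0,0,-0.06],[0,0,0]],[1,[0.0537,-0.0093,0],[0,0,0]],[1,[0.0537,-0.0093,0],[0,0,0]],[1,[0.0537,-0.0093,0],[0,0,0]],[1,[0.0537,-0.0093,0],[0,0,0]],[1,[0.0537,-0.0093,0],[0,0,0]],[1,[0.0537,-0.0093,0],[0,0,0]],[1,[0.0537,-0.0093,0],[0,0,0]],[1,[0.0537,-0.0093,0],[0,0,0]],[1,[0,0,0],[0,0,-0.181]],[1,[0,0,0],[0,0,-0.181]],[1,[0,0,0],[0,0,0]],[1,[0,0,0],[0,0,0]]]'
python3 - <<'E'
from h import *
im,d,w=cloud("wrist");cv2.imwrite("pics/w10.png",im);s=sense();e=s["eef_pos"];T=R.from_quat(s["tool_rot"])
print(e.round(1),s["joint_positions"].round(2),"yaw",np.degrees(np.arctan2(*T.apply([1,0,0])[1::-1])))
z=w[...,2];p=w.copy();p[...,2]=0
L=(w-e)@T.as_matrix()   # tool coords
m=(abs(L[...,0])<45)&(abs(L[...,1])<11)&(L[...,2]>-30)&(L[...,2]<25)
print("held in tool frame x",np.percentile(L[m][:,0],[1,50,99]).round(1),"z",np.percentile(L[m][:,2],[1,50,99]).round(1))
a=np.radians(-9.2);u=np.array([np.cos(a),np.sin(a)]);v=np.array([-u[1],u[0]])
q=w[...,:2]-[605.3,223.6];U=q@u;V=q@v
m=(z>16)&(z<24)&(abs(U)<16)&(abs(V)<40); print("V ext",np.percentile(V[m],[1,99]))
print("tool delta",T.inv().apply([607.8-e[0],223.2-e[1],0]).round(1))
E
```

```text
time: 18.77
eef_pos: [605.2, 224.0, 156.1]
tool_rot: [0.762, 0.647, 0.0, 0.0]
force: [-0.1, -0.4, 0.5]
grip_width: 26.0
[605.2 224.  156. ] [ 0.09  0.58 -0.75  1.39  0.39  1.32 -0.83] yaw 80.72012935996331
held in tool frame x [-20.9   3.8  22.2] z [-8.2 -6.7  3.2]
V ext [-25.70655766  30.66222407]
tool delta [-0.4  2.7  0. ]
```

View pics/w10.png

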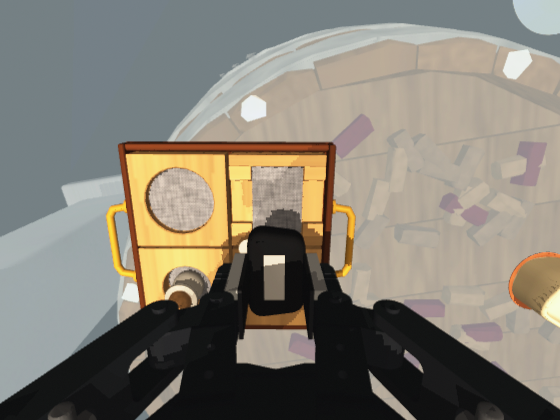

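The held cutter is centred, spanning x from -21 to 22, and is parallel to the pocket. I'll lower it and release.

```bash
python3 -m creep '[[1,[-0.0004,0.0025,0.05],[0,0,0]],[1,[0,0,0.045],[0,0,0]],[1,[0,0,0.02],[0,0,0]],[1,[0,0,0.012],[0,0,0]],[1,[0,0,0],[0,0,0]]]'
```

```text
time: 19.45
eef_pos: [608.0, 224.0, 29.3]
tool_rot: [0.761, 0.649, 0.001, 0.0]
force: [0.1, -0.4, 0.7]
grip_width: 25.7
```

```bash
python3 -m creep '[[0.25,[0,0,0.001],[0,0,0]],[0.15,[0,0,0],[0,0,0]],[0.1,[0,0,0],[0,0,0]],[0.1,[0,0,0],[0,0,0]],[0.1,[0,0,-0.04],[0,0,0]],[0.1,[0,0,-0.06],[0,0,0]],[0.1,[0,0,-0.06],[0,0,0]],[0.1,[0,0,0],[0,0,0]]]'
python3 obj.py 605.3 223.6 25 29.5 45 pics/w11.png
python3 - <<'E'
from h import *
im,d,w=cloud("wrist");g=cv2.cvtColor(im,cv2.COLOR_BGR2GRAY)
a=np.radians(-9.2);u=np.array([np.cos(a),np.sin(a)]);v=np.array([-u[1],u[0]])
q=w[...,:2]-[605.3,223.6];U=q@u;V=q@v;z=w[...,2]
m=(abs(U)<25)&(abs(V)<34)&(z>30)&(z<50)
print(U[m].min(),U[m].max(),V[m].min(),V[m].max(),np.percentile(z[m],[5,50,95]))
E
```

```text
time: 20.45
eef_pos: [609.6, 225.4, 193.7]
tool_rot: [0.761, 0.649, 0.005, 0.002]
force: [-0.4, 0.7, -0.1]
grip_width: 38.2
1178 med [607.5 225.3  34. ] rect ((607.7354736328125, 224.40826416015625), (44.76854705810547, 27.821924209594727), 81.29881286621094) eef [608.5 224.4 190.3] [ 0.09  0.56 -0.76  1.34  0.38  1.38 -0.81]
tool delta to rect centre mm [-0.1 -0.7 -0. ] toolx yaw deg 80.9
-11.321083970368367 16.33429775244798 -21.8772801196326 23.515956377003366 [32.36763014 34.1111697  35.45178425]
```

View pics/w11.png

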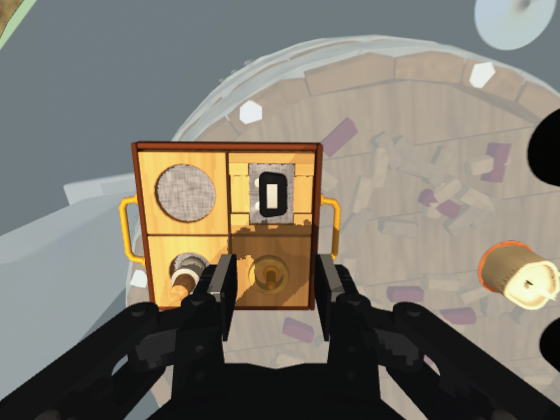

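The cutter's top is at z 34.1 (34 expected), so it lies flat on the felt at (273,195). The corkscrew is last.

```bash
python3 -m creep '[[0.1,[-0.0541,0.0075,-0.003],[0,0,0]],[0.1,[-0.0541,0.0075,-0.003],[0,0,0]],[0.1,[-0.0541,0.0075,-0.003],[0,0,0]],[0.1,[-0.0541,0.0075,-0.003],[0,0,0]],[0.1,[-0.0541,0.0075,-0.003],[0,0,0]],[0.1,[-0.0541,0.0075,-0.003],[0,0,0]],[0.1,[-0.0541,0.0075,-0.003],[0,0,0]],[0.1,[-0.0541,0.0075,-0.003],[0,0,0]],[-0.2,[-0.0541,0.0075,-0.003],[0,0,0]],[-0.2,[-0.0541,0.0075,-0.003],[0,0,0]],[-0.2,[0,0,0],[0,0,-0.1625]],[-0.2,[0,0,0],[0,0,-0.1625]],[-0.2,[0,0,0],[0,0,-0.1625]],[-0.2,[0,0,0],[0,0,-0.1625]],[-0.2,[0,0,0],[0,0,-0.1625]],[-0.2,[0,0,0],[0,0,-0.1625]],[-0.2,[0,0,0],[0,0,-0.1625]],[-0.2,[0,0,0],[0,0,-0.1625]],[-0.2,[0,0,0],[0,0,0]],[-0.2,[0,0,0],[0,0,0]]]'
python3 obj.py 596 -321.6 45 108 140 pics/w12.png
```

```text
time: 23.05
eef_pos: [595.9, -322.5, 216.1]
tool_rot: [0.214, 0.977, 0.0, -0.001]
force: [0.2, -0.6, 0.2]
grip_width: 51.1
1060 med [ 592.4 -320.5  123.4] rect ((594.387939453125, -321.46917724609375), (13.557744979858398, 55.000877380371094), 64.644775390625) eef [ 596.1 -322.5  216.5] [ 0.96  0.65 -0.87  1.19  0.48  1.5   1.3 ]
tool delta to rect centre mm [1.9 0.2 0. ] toolx yaw deg 155.3
```

View pics/w12.png

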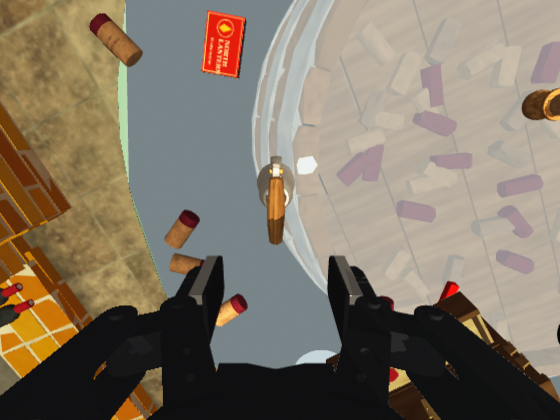

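The handle lies along the image column at (276,205), square to the jaws. A wooden box shows at lower right, so I'll check its clearance before going down.

Run:
```python
from h import *
for n in("top","scene"):
    im,d,w=cloud(n)
    w=np.load(f"{n}.npy") # start picture, arm away
    r=np.hypot(w[...,0]-595,w[...,1]+322)
    for lo,hi in((50,90),(90,130),(130,180)):
        q=w[(r>lo)&(r<hi)&(w[...,2]>40)]
        print(n,lo,len(q),np.round([q.min(0),q.max(0)]) if len(q) else "")
```

```text
top 50 0 
top 90 0 
top 130 0 
scene 50 0 
scene 90 0 
scene 130 0
```

```bash
python3 -m creep '[[-0.2,[0.0015,0,0.05],[0,0,0]],[-0.2,[0,0,0.04],[0,0,0]],[-0.2,[0,0,0.02],[0,0,0]],[-0.2,[0,0,0.002],[0,0,0]],[1,[0,0,0],[0,0,0]],[1,[0,0,0],[0,0,0]],[1,[0,0,0],[0,0,0]],[1,[0,0,0],[0,0,0]],[1,[0,0,0],[0,0,0]]]'
python3 -m creep '[[1,[0,0,-0.015],[0,0,0]],[1,[0,0,-0.02],[0,0,0]],[1,[0,0,0],[0,0,0]],[1,[0,0,0],[0,0,0]]]'
python3 - <<'E'
from h import *
cv2.imwrite('pics/w13.png',np.hstack([camera('wrist')[0][100:400,130:430],cv2.resize(camera('scene')[0][100:220,260:380],(300,300))]))
E
```

```text
time: 24.32
eef_pos: [596.1, -322.3, 107.4]
tool_rot: [0.213, 0.977, -0.0, 0.002]
force: [-0.2, 0.1, 6.1]
grip_width: 12.3
time: 24.82
eef_pos: [594.9, -321.9, 140.3]
tool_rot: [0.213, 0.977, -0.0, -0.0]
force: [0.6, 0.0, -2.2]
grip_width: 12.0
```

View pics/w13.png

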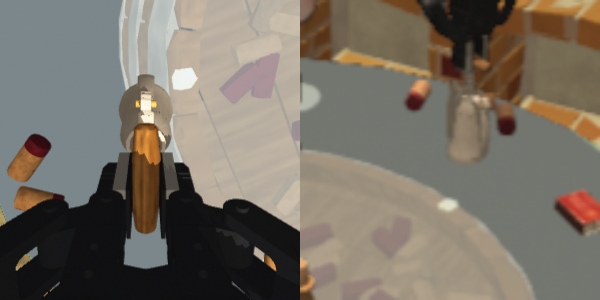

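The corkscrew is held upright and off the table. Next is the lift and the carry to the large well.

```bash
python3 -m creep '[[1,[0,0,-0.04],[0,0,0]],[1,[0,0,-0.035],[0,0,0]],[1,[0.012,0.02,0],[0,0,0]],[1,[0.0252,0.0397,0],[0,0,0]],[1,[0.0252,0.0397,0],[0,0,0]],[1,[0.0252,0.0397,0],[0,0,0]],[1,[0.0252,0.0397,0],[0,0,0]],[1,[0.0252,0.0397,0],[0,0,0]],[1,[0.0252,0.0397,0],[0,0,0]],[1,[0.0252,0.0397,0],[0,0,0]],[1,[0.0252,0.0397,0],[0,0,0]],[1,[0.0252,0.0397,0],[0,0,0]],[1,[0.0252,0.0397,0],[0,0,0]],[1,[0.0252,0.0397,0],[0,0,0]],[1,[0.0135,0.019,0],[0,0,0]],[1,[0,0,0],[0,0,0]],[1,[0,0,0],[0,0,0]],[1,[0,0,0],[0,0,0]]]'
python3 - <<'E'
from h import *
s=sense();e=s["eef_pos"];T=R.from_quat(s["tool_rot"]);print(s["joint_positions"].round(2))
im,d,w=cloud("wrist");z=w[...,2]
L=(w-e)@T.as_matrix()
m=(np.hypot(L[...,0],L[...,1])<50)&(L[...,2]>60)&(L[...,2]<112)
print("bell in tool frame", cv2.minEnclosingCircle(L[m][:,:2].astype(np.float32)) if m.sum()>3 else 0, m.sum(), np.percentile(L[m],[2,98],0).round(1) if m.sum()>3 else 0)
print("tool delta to well",T.inv().apply([519.3-e[0],237.4-e[1],0]).round(1))
cv2.imwrite('pics/w14.png',np.hstack([im,cv2.resize(camera('scene')[0][200:360,170:290],(315,420))])[:, :875][:, ::1])
E
python3 -c "
import cv2;i=cv2.imread('pics/w14.png');cv2.imwrite('pics/w14.png',cv2.resize(i,(800,384)))"
```

```text
time: 27.18
eef_pos: [518.0, 234.9, 215.1]
tool_rot: [0.214, 0.977, -0.0, 0.0]
force: [0.1, -0.3, -2.2]
grip_width: 12.2
[ 0.29  0.45 -1.04  1.52  0.4   1.39  0.36]
bell in tool frame ((9.215032577514648, 1.0165622234344482), 24.87535285949707) 917 [[ -6.  -19.1  60.9]
 [ 33.8  20.1 104.3]]
tool delta to well [-0.1  2.8 -0. ]
```

View pics/w14.png

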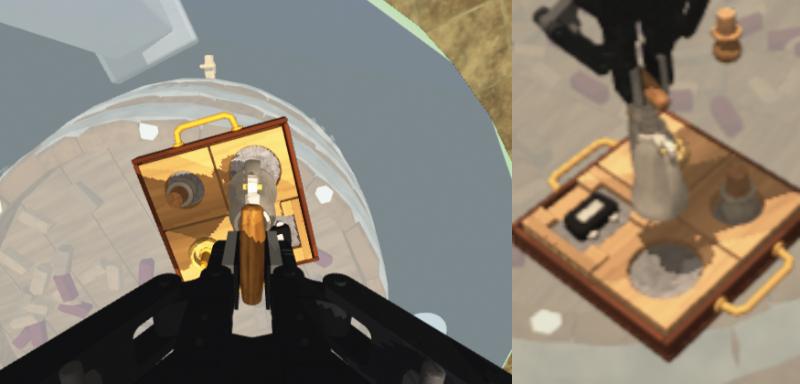

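The bell is centred under the TCP and the corkscrew hangs upright. The well at about (265,160) is 3 mm away along tool y. I'll correct and lower.

```bash
python3 -m creep '[[1,[0,0.0032,0.02],[0,0,0]],[1,[0,0,0.03],[0,0,0]],[1,[0,0,0.02],[0,0,0]],[1,[0,0,0.01],[0,0,0]],[1,[0,0,0.006],[0,0,0]],[1,[0,0,0],[0,0,0]],[1,[0,0,0],[0,0,0]]]'
```

```text
time: 28.15
eef_pos: [519.1, 239.8, 130.1]
tool_rot: [0.213, 0.977, 0.0, 0.001]
force: [0.1, 0.4, -1.3]
grip_width: 12.2
```

```bash
python3 -m creep '[[1,[0,-0.001,0.0015],[0,0,0]],[1,[0,0,0.001],[0,0,0]],[1,[0,0,0],[0,0,0]]]'
```

```text
time: 28.52
eef_pos: [518.6, 238.7, 127.4]
tool_rot: [0.213, 0.977, 0.0, 0.0]
force: [-0.9, -1.2, 3.1]
grip_width: 12.4
```

The wrist force changed from -2 N to +3 N, so the bell is resting on the felt. I'll release and retreat straight up.

```bash
python3 -m creep '[[0.6,[0,0,0],[0,0,0]],[0.4,[0,0,0],[0,0,0]],[0.1,[0,0,0],[0,0,0]],[0.1,[0,0,0],[0,0,0]],[0.1,[0,0,-0.03],[0,0,0]],[0.1,[0,0,-0.05],[0,0,0]],[0.1,[0,0,-0.03],[0,0,0]],[0.1,[-0.04,-0.04,0],[0,0,0]],[0.1,[-0.04,-0.04,0],[0,0,0]],[0.1,[-0.04,-0.04,0],[0,0,0]],[0.1,[0,-0.05,0],[0,0,0]],[0.1,[0,-0.05,0],[0,0,0]],[0.1,[0,-0.05,0],[0,0,0]],[0.1,[0,0,0],[0,0,0]]]'
python3 - <<'E'
from h import *
im,d,w=cloud("scene");a=cv2.resize(im[120:360,130:470],(793,560),interpolation=cv2.INTER_CUBIC);cv2.imwrite("pics/end.png",a)
im,d,w=cloud("top");z=w[...,2]
w0=np.load("top.npy")
for n,x,y,lo,hi,r in(("cork",519,238,125,160,50),("silver",507,152,58,80,25),("collar",591,138,34,47,30),("cutter",606,224,30,45,25),("wood",636,-37,48,65,25),("match",450,-311,10,25,45)):
    for W in ((w0,w) if n in("wood","match") else (w,)):
        q=W[(abs(W[...,0]-x)<r)&(abs(W[...,1]-y)<r)&(W[...,2]>lo)&(W[...,2]<hi)]
        print(n,len(q),np.median(q,0).round(1) if len(q) else "",[np.round(b,1) for b in cv2.minAreaRect(q[:,:2].astype(np.float32))] if len(q) else "")
E
```

```text
time: 30.28
eef_pos: [514.1, -62.4, 236.4]
tool_rot: [0.217, 0.976, -0.001, -0.0]
force: [0.7, 0.2, -0.3]
grip_width: 38.3
cork 146 [518.2 237.3 141.6] [array([519. , 237.6]), array([13.7, 53.9]), np.float64(66.4)]
silver 50 [505.8 149.1  66.5] [array([505. , 149.9]), array([16.9, 16.3]), np.float64(89.4)]
collar 136 [589.  135.8  38.4] [array([590.2, 137.3]), array([41.9, 39.5]), np.float64(0.2)]
cutter 176 [609.  222.1  33. ] [array([607.3, 222.6]), array([44.2, 31.1]), np.float64(78.1)]
wood 50 [635.4 -38.1  54.6] [array([636.8, -37. ]), array([17.7, 17. ]), np.float64(1.5)]
wood 0  
match 334 [ 448.9 -311.2   15. ] [array([ 449.7, -311.3]), array([36.5, 54.6]), np.float64(54.0)]
match 339 [ 448.9 -310.8   15.5] [array([ 449.7, -311.2]), array([37.5, 54.6]), np.float64(55.9)]
```

View pics/end.png

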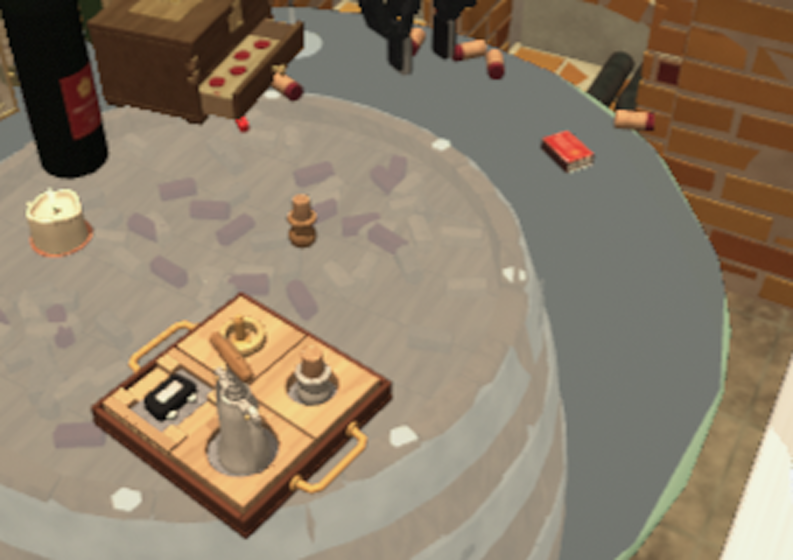

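All four pieces are seated, and the wooden stopper at (302,220) and the matchbox at (568,150) still stand where they were. Handing in.

```bash
python3 -c "
from station import *
print(hand_in())"
```

```text
the job is handed in; nothing more can be done
None
```

All four kit pieces are in their inserts in the walnut caddy, placed in the order you gave. I handed in at about 30 s of the 128 s allowed, and the hand-in reported no verdict.

- **Silver stopper:** it stands crown down in the small well. Right after placing, its cork top measured z 67.9 mm (68 expected).
- **Collar:** it lies flat round the post, top at z 39.8 mm (40 expected).
- **Cutter:** it lies flat in the notched pocket with its length along the pocket, top at z 34.1 mm (34 expected).
- **Corkscrew:** it stands in the large well within about 1 mm of the centre. Its handle measured about 20 mm higher than on the table, which matches the felt floor.

In the last top view the matchbox is where it was, within half a millimetre. The arm hid the wooden stopper from that camera, so that check gave no measurement. The final scene picture shows it standing where it began. That top view also read the stopper and collar 1 to 2 mm lower than the close-up values, which is within the calibration error. The gripper was about 24 cm above the table and clear of everything.

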